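Coffee row from the draining rack to the serving tray, in reverse

TASK

Move the three upside-down espresso cups and the tamper from the wire draining rack to the wooden tray in reverse order: the thing at the left end of the rack goes on the right-hand pad of the tray, the next on the second pad from the right, and so on, the right-hand one ending on the left pad (left and right as the robot sees them). Stand each one centred on its own grey pad, the same way up as it stood, let it go, and tip none of them over on the way.

Things in the scene. Friction and masses are not known exactly. Their poses are not given: they have to be found in the camera images.
- black_cup: black espresso cup standing upside down, round, 62 mm across at the mouth (below), tapering to 52 mm at 45 mm height, 56 mm high, closed on top, about 0.1 kg. Origin: centre of its underside, z up. Starts on the red coaster. Grip from above, TCP about 30 mm over its underside, fingers closing across the row (along the rack's x): along the row the gaps are only 12 mm.
- brown_cup: brown espresso cup standing upside down, round, 62 mm across at the mouth (below), tapering to 52 mm at 45 mm height, 56 mm high, closed on top, about 0.1 kg. Origin: centre of its underside, z up. Starts on the yellow coaster. Grip from above, TCP about 30 mm over its underside, fingers closing across the row (along the rack's x): along the row the gaps are only 12 mm.
- cream_cup: cream-white espresso cup standing upside down, round, 62 mm across at the mouth (below), tapering to 52 mm at 45 mm height, 56 mm high, closed on top, about 0.1 kg. Origin: centre of its underside, z up. Starts on the blue coaster. Grip from above, TCP about 30 mm over its underside, fingers closing across the row (along the rack's x): along the row the gaps are only 12 mm.
- tamper: coffee tamper standing on its round foot, 58 mm across, brown wooden knob on top, 76 mm high. Origin: centre of its underside, z up. Starts on the green coaster. About 0.35 kg. To the gripper it is a cone, 58 mm wide at 9 mm height, 39 mm at 66 mm. Grip its knob from above, TCP about 50 mm over the underside, fingers closing across the row.
- red_coaster: red round coaster, 70 mm across, 3 mm thick, fixed on the wire rack. The black cup starts on it, so it marks that thing's place in the row throughout. Origin: centre of its underside; the thing stands 3 mm higher.
- yellow_coaster: yellow round coaster, 70 mm across, 3 mm thick, fixed on the wire rack. The brown cup starts on it, so it marks that thing's place in the row throughout. Origin: centre of its underside; the thing stands 3 mm higher.
- blue_coaster: blue round coaster, 70 mm across, 3 mm thick, fixed on the wire rack. The cream cup starts on it, so it marks that thing's place in the row throughout. Origin: centre of its underside; the thing stands 3 mm higher.
- green_coaster: green round coaster, 70 mm across, 3 mm thick, fixed on the wire rack. The tamper starts on it, so it marks that thing's place in the row throughout. Origin: centre of its underside; the thing stands 3 mm higher.
- wire_rack: steel wire draining rack, fixed, 304 x 84 mm, top 12 mm over the worktop. Origin on the worktop under the row's middle; x along its width, y along the row to the robot's left (turned up to 0.07 rad), z up. Coasters at x 0, y +111, +37, -37, -111 mm. Rack and tray lie one behind the other, either one nearer. A wall cabinet hangs 0.49 m over the worktop from x = 0.61 m on: keep lifts low.
- wood_tray: wooden tray, fixed, 360 x 84 mm, floor 8 mm over the worktop, lip 4 mm above the floor. Origin on the worktop under the middle of the pads; x along its width, y along the row to the robot's left (turned up to 0.07 rad), z up. Four flat grey felt pads, 70 mm across, at x 0, y +111, +37, -37, -111 mm; things stand there at z 8 mm. A loose orange box, 26 mm high, stands on its left end at y +178 mm.
Mind the look-alikes: they are no part of the job. Leave any pink or purple look-alike of the tamper alone.

How it is judged (in metres and radians):
At the end, for the whole second after the job is handed in: Each cup and the tamper stands on the tray, upright as it began (within 0.1 rad), underside at the tray's floor, at rest and released, its centre within 12 mm along and 12 mm across of the centre of the pad that mirrors its start: start at y on the rack, end at -y on the tray (x of black_cup in the frame of wood_tray between -0.012 and 0.012 m and z of black_cup in the frame of wood_tray between 0.004 and 0.014 m and angle between each of black_cup, brown_cup, cream_cup, tamper's own z axis and vertical below 0.1 rad and linear speed of each of black_cup, brown_cup, cream_cup, tamper below 0.02 m/s and contact force between each of black_cup, brown_cup, cream_cup, tamper and the fingers below 0.05 N and ((y of red_coaster in the frame of wire_rack between -0.131 and -0.091 m and y of black_cup in the frame of wood_tray between 0.099 and 0.123 m) or (y of red_coaster in the frame of wire_rack between -0.057 and -0.017 m and y of black_cup in the frame of wood_tray between 0.025 and 0.049 m) or (y of red_coaster in the frame of wire_rack between 0.017 and 0.057 m and y of black_cup in the frame of wood_tray between -0.049 and -0.025 m) or (y of red_coaster in the frame of wire_rack between 0.091 and 0.131 m and y of black_cup in the frame of wood_tray between -0.123 and -0.099 m)) and x of brown_cup in the frame of wood_tray between -0.012 and 0.012 m and z of brown_cup in the frame of wood_tray between 0.004 and 0.014 m and ((y of yellow_coaster in the frame of wire_rack between -0.131 and -0.091 m and y of brown_cup in the frame of wood_tray between 0.099 and 0.123 m) or (y of yellow_coaster in the frame of wire_rack between -0.057 and -0.017 m and y of brown_cup in the frame of wood_tray between 0.025 and 0.049 m) or (y of yellow_coaster in the frame of wire_rack between 0.017 and 0.057 m and y of brown_cup in the frame of wood_tray between -0.049 and -0.025 m) or (y of yellow_coaster in the frame of wire_rack between 0.091 and 0.131 m and y of brown_cup in the frame of wood_tray between -0.123 and -0.099 m)) and x of cream_cup in the frame of wood_tray between -0.012 and 0.012 m and z of cream_cup in the frame of wood_tray between 0.004 and 0.014 m and ((y of blue_coaster in the frame of wire_rack between -0.131 and -0.091 m and y of cream_cup in the frame of wood_tray between 0.099 and 0.123 m) or (y of blue_coaster in the frame of wire_rack between -0.057 and -0.017 m and y of cream_cup in the frame of wood_tray between 0.025 and 0.049 m) or (y of blue_coaster in the frame of wire_rack between 0.017 and 0.057 m and y of cream_cup in the frame of wood_tray between -0.049 and -0.025 m) or (y of blue_coaster in the frame of wire_rack between 0.091 and 0.131 m and y of cream_cup in the frame of wood_tray between -0.123 and -0.099 m)) and x of tamper in the frame of wood_tray between -0.012 and 0.012 m and z of tamper in the frame of wood_tray between 0.004 and 0.014 m and ((y of green_coaster in the frame of wire_rack between -0.131 and -0.091 m and y of tamper in the frame of wood_tray between 0.099 and 0.123 m) or (y of green_coaster in the frame of wire_rack between -0.057 and -0.017 m and y of tamper in the frame of wood_tray between 0.025 and 0.049 m) or (y of green_coaster in the frame of wire_rack between 0.017 and 0.057 m and y of tamper in the frame of wood_tray between -0.049 and -0.025 m) or (y of green_coaster in the frame of wire_rack between 0.091 and 0.131 m and y of tamper in the frame of wood_tray between -0.123 and -0.099 m))); the robot touches nothing.
It fails at once if the black cup is tipped over (angle between black_cup's own z axis and vertical above 0.6 rad).
It fails at once if the brown cup is tipped over (angle between brown_cup's own z axis and vertical above 0.6 rad).
It fails at once if the cream cup is tipped over (angle between cream_cup's own z axis and vertical above 0.6 rad).
It fails at once if the tamper is tipped over (angle between tamper's own z axis and vertical above 0.6 rad).
It also fails if it takes over 83 s, if anything falls off the work surface, if the arm or the gripper's body presses on something with over 40 N, if the wrist force passes 120 N, or if a joint passes its speed limit or range.

ROBOT

A 7-joint arm with a two-finger parallel gripper is mounted at the origin on a cart in front of the work surface, level with it; the furniture and walls round the work are solid. World frame = base frame: x ahead of the robot, y to its left, z up, the work surface at z = 0. Lengths are in mm, angles in rad, forces in N, time in s.
With the tool pointing down it reaches from about 350 to 900 mm from the base axis. Payload 7.2 kg.
Tool frame: the origin (TCP) lies between the finger pads, 19 mm behind the fingertips; this is the grasp point; z points along the fingers, y is the direction in which the jaws open and shut (so a half turn about z gives the same grasp; the last joint's range is limited). The gripper opens to 88 mm and grips with 3 to 60 N. Pads are 20 mm wide; open, the fingers measure 115 mm over their backs; the gripper's body (75 mm by 178 mm) begins 61 mm behind the grasp point.
Start: joints at [-1.224, 0.411, -0.013, 1.596, 0.006, 1.134, -0.082], TCP at [251.889, 571.997, 241.353] pointing down, gripper open.
Joint ranges: [-2.95, 2.95], [-0.29, 1.99], [-1.47, 1.44], [0.14, 2.54], [-1.03, 4.17], [0.13, 1.85], [-2.86, 2.86]. Speed limits (rad/s): [2.39, 2.39, 3.01, 3.01, 3.14, 3.14, 3.14].

INTERFACE

Orientations are given as a unit quaternion [w, x, y, z].
In Python, from rig import env gives the robot as it stands.
- The arm moves only by the tool play_rows, never from a script. Its argument "plan" is a list of rows, each an object of numbers: "grip": the opening, from -1 (shut) to 1 (fully open), so that 0 is half open; "dx", "dy", "dz": the shift along the world's x, y, z each as a share of 0.8 m, from -1 to 1; "turn": the turn about the world's z as a share of 2 rad, from -1 to 1. In form: [{"grip": .., "dx": .., "dy": .., "dz": .., "turn": ..}, ...]. A call has 1 to 8 rows; each row is the pose to reach, as a shift and turn from the pose measured when the call began; what a row does not reach only later rows make up. A row lasts 1/12 s, in which the tool goes at most 41.7 mm and 7.16 degrees, less where a joint would pass 70% of its speed; a pose out of reach is approached as far as the arm can. A call with a number of a shift or a turn outside -1 to 1 is refused whole. A call with a gripper value outside its range is refused whole. The fingers move at their own pace and stop on an object; "squeeze" is the grip in N (left out, the last holds). Time passes only in rows, so rows that repeat a pose let the fingers close. It gives the time, the measured TCP pose, the force and the opening at its end, in the units of the state.
- env.read_state(): the state, without advancing time (a new reading comes with each control period).
- env.read_camera(name): name is "scene" or "top" or "wrist"; returns (picture, depth): 384x512x3 uint8, blue, green, red; 384x512 float32, mm along the optical axis (not along the pixel's ray), 0 where there is no reading.
- env.get_calibration(name): a dict with "intrinsics" (3x3 intrinsics, pixels), "world_from_camera" (4x4, takes a point from camera to world coordinates). Camera axes: x right, y down, z forward; pixel columns grow to the right and rows downward; lengths in mm; the calibration is good to about 2 mm. A picture is of the moment at which its call begins: read the wrist's pose just before it. get_calibration takes no time and is no camera call; for the wrist camera it gives the pose at the moment of the call.
- env.sign_off(): hands the job in, once; it reports no verdict.
Trained networks look in the newest picture that a camera, given by its name, has taken for a name from the list of things; names that differ only in an ending like _2 or _b are one class to them, and where a whole thing is asked for, a point or a joint stands for the part that bears it (a point fixed in the world has none). Each returns a list of dicts, best first, with "conf" (0 to 1); they miss things now and then, are a little off and sometimes report something else, mostly with a low value. They report only what shows in the picture. A call takes as long as a camera call. They do not tell look-alikes from the thing itself.
- env.masks_of(name, camera): "region" (384x512 bool, what is visible of it) and "extent" ([left, top, width, height] in pixels, round what is visible of it).
The state is a dict: "time": time; "qpos": joint angles; "qvel": joint speeds; "joint_efforts": joint torques, N m; "eef_pos": TCP position; "orientation": TCP orientation; "force": force on the tool from outside, world axes, zero at the start; "wrist_torque": the same for the moment, N m; "grip_width": finger opening in mm.
Only numpy, scipy, OpenCV 4.12 (cv2) and the standard library are available. Lean on these libraries where they do the work, as an engineer would, in place of code of your own. Each camera call takes 0.05 s, during which the arm holds its last target.

## Working session

There is one attempt and no reset: what is moved stays moved. The work goes in short steps, Python scripts to look and compute and a tool call to move; the robot and the scene stay as the last step left them, time stands still between calls to the robot, and variables do not carry over. Pictures are saved under pics/ and viewed, and the job is handed in when it is done.

Besides the shell and the picture viewer there is one more tool, called after "Emit:" as a command line: name --argument value ..., lists and objects as JSON in quotes. play_rows: Moves the arm, as the interface text tells. Its arguments: {"type":"object","properties":{"plan":{"type":"array"},"squeeze":{"type":"number"}},"required":["plan"]}

```bash
ls; mkdir -p pics; python3 - <<'E'
from rig import env
import cv2,numpy as np
s=env.read_state()
for k in s: print(k,s[k])
for n in ['scene','top']:
    im,d=env.read_camera(n); cv2.imwrite(f'pics/{n}0.png',im); np.savez(f'pics/{n}0.npz',im=im,d=d)
    print(n,env.get_calibration(n))
E
```

```text
pics
time 0.0
qpos [-1.22421591  0.41187797 -0.01271462  1.59704008  0.00561119  1.1343041
 -0.08217478]
qvel [-3.31250758e-05  1.32421190e-03  3.04356054e-04 -2.07233273e-03
  6.51556501e-04 -1.42995508e-03  4.81570697e-04]
joint_efforts [-4.60239717e-04 -5.87952018e+01  6.41657095e-01 -2.91071534e+01
 -5.37887053e-02  1.86218700e-02  1.70016333e-04]
eef_pos [251.71428691 571.54852519 240.52433823]
orientation [-1.03788370e-04  2.05878803e-01  9.78577173e-01 -7.90112935e-04]
force [-0.01612669  0.54382875  0.40199009]
wrist_torque [ 0.00257956 -0.05074373  0.0094525 ]
grip_width 87.62733459465035
scene {'intrinsics': array([[478.6389782 ,   0.        , 247.25095097],
       [  0.        , 478.6389782 , 185.48736124],
       [  0.        ,   0.        ,   1.        ]]), 'world_from_camera': array([[ 7.68799035e-01, -4.39554785e-01,  4.64477809e-01,
         3.86063924e+01],
       [-6.39474330e-01, -5.33580124e-01,  5.53502333e-01,
        -7.56126183e+02],
       [ 4.54152746e-03, -7.22553695e-01, -6.91299886e-01,
         6.88750247e+02],
       [ 0.00000000e+00,  0.00000000e+00,  0.00000000e+00,
         1.00000000e+00]])}
top {'intrinsics': array([[393.06609651,   0.        , 248.77299593],
       [  0.        , 393.06609651, 181.00468901],
       [  0.        ,   0.        ,   1.        ]]), 'world_from_camera': array([[ 7.19775292e-03, -9.99237440e-01,  3.83761686e-02,
         4.27217427e+02],
       [-9.99962671e-01, -7.37582135e-03, -4.50051726e-03,
        -2.51088079e+02],
       [ 4.78014111e-03, -3.83423424e-02, -9.99253229e-01,
         8.93740348e+02],
       [ 0.00000000e+00,  0.00000000e+00,  0.00000000e+00,
         1.00000000e+00]])}
```

View pics/scene0.png

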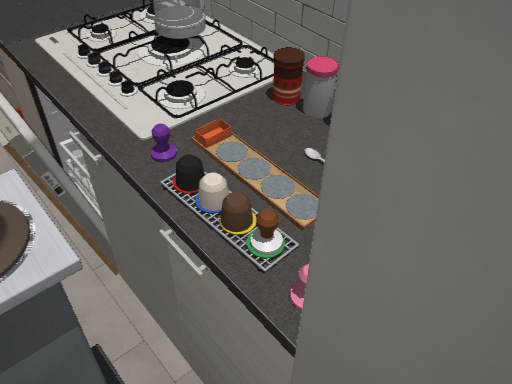

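View pics/top0.png

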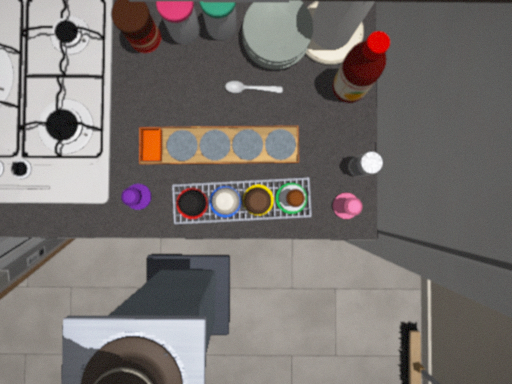

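The top view shows the rack, left to right: black (191,203), cream (225,201), brown (258,200) and tamper (294,199). The tray pads are at about (181..281,145). The pink and purple tampers stand outside the rack. Next I'll measure positions.

```bash
cat > h.py <<'E'
import numpy as np,cv2
def ray(cal,uv,z):
    K=np.array(cal['intrinsics']);T=np.array(cal['world_from_camera'])
    uv=np.atleast_2d(uv).astype(float)
    r=np.c_[uv,np.ones(len(uv))]@np.linalg.inv(K).T@T[:3,:3].T
    o=T[:3,3]; return o+r*((z-o[2])/r[:,2:3])
def rect(im,cal,x0,x1,y0,y1,z,s=2.0):
    # orthographic view of plane z: rows = x decreasing, cols = y decreasing; s px/mm
    K=np.array(cal['intrinsics']);T=np.linalg.inv(np.array(cal['world_from_camera']))
    h,w=int((x1-x0)*s),int((y1-y0)*s)
    c,r=np.meshgrid(np.arange(w),np.arange(h))
    P=np.stack([x1-r/s,y1-c/s,np.full(r.shape,z,float)],-1)@T[:3,:3].T+T[:3,3]
    q=P@K.T; m=(q[...,:2]/q[...,2:]).astype(np.float32)
    return cv2.remap(im,m[...,0],m[...,1],cv2.INTER_CUBIC)
E
python3 - <<'E'
from rig import env
from h import *
for n in ['top','scene']:
    im=np.load(f'pics/{n}0.npz')['im'];cal=env.get_calibration(n)
    for z,t,a in [(8,'tray',(480,620)),(12,'rack',(350,490))]:
        r=rect(im,cal,*a,-400,0,z); cv2.imwrite(f'pics/{n}_{t}.png',r)
    print(n, ray(cal,[[181,145],[281,145],[191,203],[294,199]] ,8)) if n=='top' else 0
a=[cv2.imread(f'pics/{n}_{t}.png') for t in('tray','rack') for n in('top','scene') ]
cv2.imwrite('pics/rA.png',np.vstack(a[:2]));cv2.imwrite('pics/rB.png',np.vstack(a[2:]))
E
```

```text
top [[ 541.57385857 -101.24641373    8.        ]
 [ 543.34310896 -327.44913231    8.        ]
 [ 410.77951109 -125.52223586    8.        ]
 [ 421.42501431 -357.23611076    8.        ]]
```

View pics/rA.png

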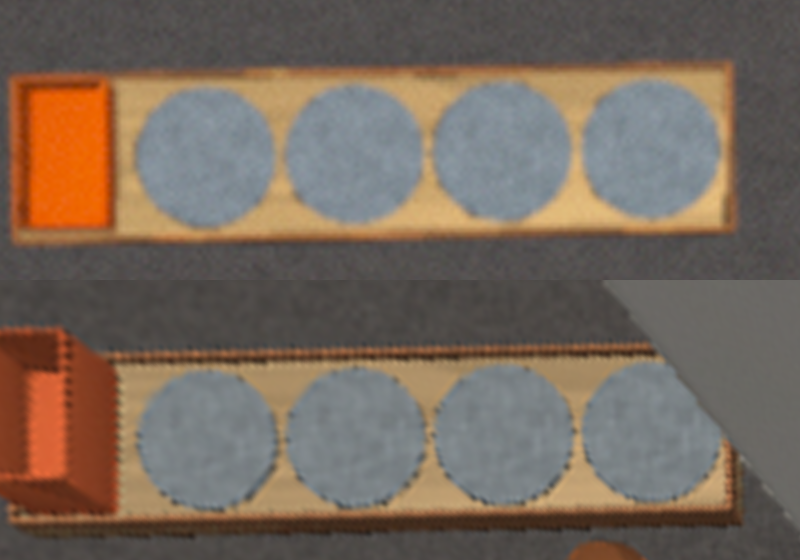

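View pics/rB.png

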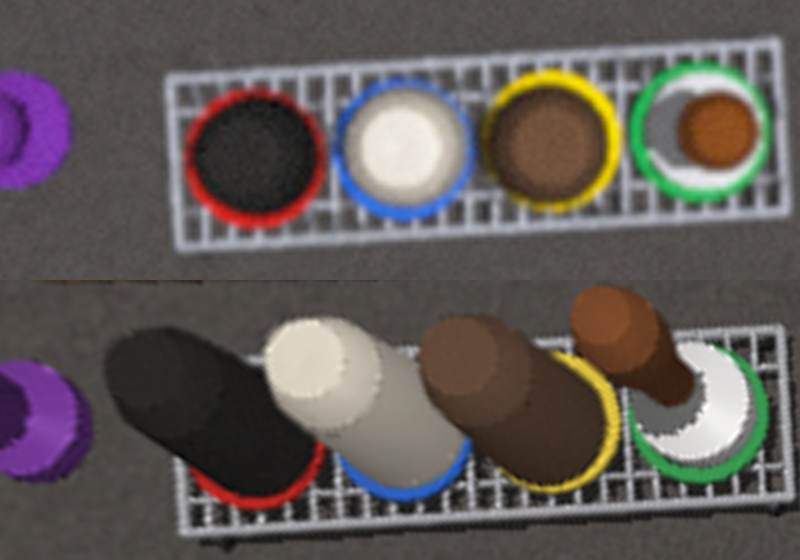

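Positions are consistent between the top and scene views:
- **Coasters:** about (411,-128), (415,-202), (420,-276), (424,-350), yaw +0.058.
- **Pads:** (542,-102.5), (543.5,-177.5), (544.5,-251.5), (545.5,-326.5), yaw +0.016.

I'll approach via the front.

Emit:
play_rows --plan '[{"grip": 1,"dx": 0.24,"dy": -0.46,"dz": 0,"turn": -0.549},{"grip": 1,"dx": 0.24,"dy": -0.46,"dz": 0,"turn": -0.549},{"grip": 1,"dx": 0.24,"dy": -0.46,"dz": 0,"turn": -0.549},{"grip": 1,"dx": 0.24,"dy": -0.46,"dz": 0,"turn": -0.549},{"grip": 1,"dx": 0.24,"dy": -0.46,"dz": 0,"turn": -0.549},{"grip": 1,"dx": 0.24,"dy": -0.46,"dz": 0,"turn": -0.549},{"grip": 1,"dx": 0.24,"dy": -0.46,"dz": 0,"turn": -0.549},{"grip": 1,"dx": 0.24,"dy": -0.46,"dz": 0,"turn": -0.549}]' --squeeze 25

```text
time: 0.77
eef_pos: [406.2, 274.3, 240.7]
orientation: [-0.001, 0.652, 0.758, -0.001]
force: [0.1, -0.5, -0.7]
grip_width: 88.1
```

```bash
python3 -c "
from rig import env
print(env.read_state())"
```

```text
{'time': 0.7667, 'qpos': array([-0.94531359,  0.17900306,  0.29101628,  1.9304065 , -0.06021444,
        1.04156371, -0.47824059]), 'qvel': array([ 0.51753817, -0.12451802,  0.52405141,  0.18375702, -0.06939182,
       -0.03936006, -0.42147411]), 'joint_efforts': array([-3.87981758e+00, -3.94901133e+01, -2.84561701e-01, -2.71250689e+01,
       -7.69033504e-03,  2.89849425e-01,  6.38383850e-01]), 'eef_pos': array([406.19744249, 274.32781027, 240.69634285]), 'orientation': array([-5.42530520e-04,  6.52149186e-01,  7.58090290e-01, -5.07381370e-04]), 'force': array([ 0.07732469, -0.54872989, -0.74177789]), 'wrist_torque': array([-0.02821632, -0.00341023, -0.04947398]), 'grip_width': 88.13936574591601}
```

Emit:
play_rows --plan '[{"grip": 1,"dx": 0.02,"dy": -0.503,"dz": -0.06,"turn": -0.046},{"grip": 1,"dx": 0.02,"dy": -0.503,"dz": -0.06,"turn": -0.046},{"grip": 1,"dx": 0.02,"dy": -0.503,"dz": -0.06,"turn": -0.046},{"grip": 1,"dx": 0.02,"dy": -0.503,"dz": -0.06,"turn": -0.046},{"grip": 1,"dx": 0.02,"dy": -0.503,"dz": -0.06,"turn": -0.046},{"grip": 1,"dx": 0.02,"dy": -0.503,"dz": -0.06,"turn": -0.046},{"grip": 1,"dx": 0.02,"dy": -0.503,"dz": -0.06,"turn": -0.046},{"grip": 1,"dx": 0.02,"dy": -0.503,"dz": -0.06,"turn": -0.046}]'

```text
time: 1.43
eef_pos: [418.6, -56.3, 201.4]
orientation: [-0.001, 0.686, 0.727, -0.0]
force: [1.1, 1.1, -0.3]
grip_width: 87.6
```

Emit:
play_rows --plan '[{"grip": 1,"dx": -0.0095,"dy": -0.09,"dz": -0.05,"turn": 0},{"grip": 1,"dx": -0.0095,"dy": -0.09,"dz": -0.05,"turn": 0},{"grip": 1,"dx": -0.0095,"dy": -0.09,"dz": -0.08,"turn": 0},{"grip": 1,"dx": -0.0095,"dy": -0.09,"dz": -0.09,"turn": 0},{"grip": 1,"dx": -0.0095,"dy": -0.09,"dz": -0.09,"turn": 0},{"grip": 1,"dx": -0.0095,"dy": -0.09,"dz": -0.09,"turn": 0}]'

```text
time: 1.93
eef_pos: [411.0, -127.4, 129.4]
orientation: [-0.001, 0.686, 0.728, -0.001]
force: [-0.1, 0.7, 0.4]
grip_width: 88.2
```

```bash
python3 - <<'E'
from rig import env
import cv2,numpy as np
s=env.read_state();print(s['eef_pos'],s['orientation'],s['qpos'])
c=env.get_calibration('wrist');im,d=env.read_camera('wrist')
im2,_=env.read_camera('scene')
cv2.imwrite('pics/w1.png',im);cv2.imwrite('pics/s1.png',im2);print(c)
E
```

```text
[ 411.02438908 -127.42035991  129.44587154] [-1.10506071e-03  6.85820104e-01  7.27770032e-01 -5.86324241e-04] [-0.33583524  0.25712122  0.61520879  2.19814905 -0.21788695  0.74636818
  0.48455047]
{'intrinsics': array([[294.71619413,   0.        , 254.44612774],
       [  0.        , 294.71619413, 188.30614549],
       [  0.        ,   0.        ,   1.        ]]), 'world_from_camera': array([[ 9.98183838e-01,  5.78138929e-02,  1.69286407e-02,
         4.06913666e+02],
       [ 6.02266515e-02, -9.51510674e-01, -3.01662375e-01,
        -4.20408531e+01],
       [-1.33249388e-03,  3.02134062e-01, -9.53264514e-01,
         2.72766710e+02],
       [ 0.00000000e+00,  0.00000000e+00,  0.00000000e+00,
         1.00000000e+00]])}
```

View pics/w1.png

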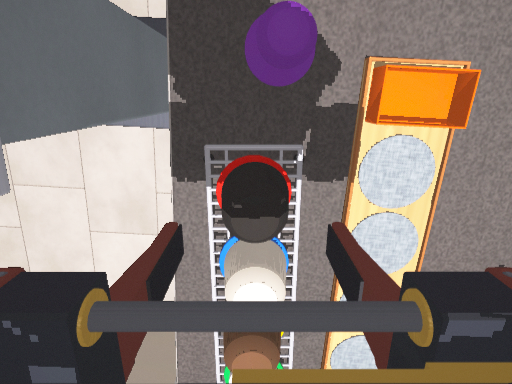

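View pics/s1.png

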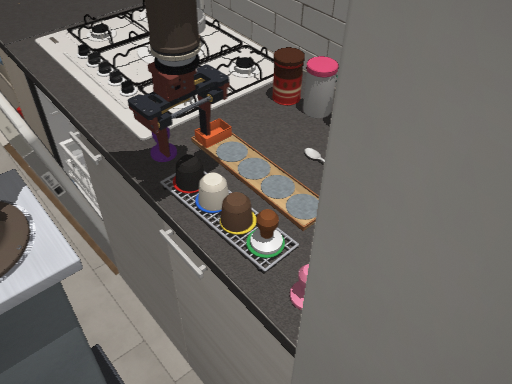

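The wrist view shows the black cup centred between the fingers, with the coaster at about (255,193). That gives about (411,-127), which agrees with the first measurement, so I'll descend.

Emit:
play_rows --plan '[{"grip": 1,"dx": 0,"dy": -0.001,"dz": -0.04,"turn": 0},{"grip": 1,"dx": 0,"dy": -0.001,"dz": -0.08,"turn": 0},{"grip": 1,"dx": 0,"dy": -0.001,"dz": -0.1,"turn": 0},{"grip": 1,"dx": 0,"dy": -0.001,"dz": -0.1055,"turn": 0},{"grip": 1,"dx": 0,"dy": -0.001,"dz": -0.1055,"turn": 0},{"grip": -1,"dx": 0,"dy": -0.001,"dz": -0.1055,"turn": 0},{"grip": -1,"dx": 0,"dy": -0.001,"dz": -0.1055,"turn": 0},{"grip": -1,"dx": 0,"dy": -0.001,"dz": -0.1055,"turn": 0}]' --squeeze 20

```text
time: 2.7
eef_pos: [413.0, -128.0, 47.1]
orientation: [0.001, 0.685, 0.728, 0.001]
force: [0.3, -0.4, 0.3]
grip_width: 71.2
```

Emit:
play_rows --plan '[{"grip": -1,"dx": 0,"dy": 0,"dz": 0,"turn": 0},{"grip": -1,"dx": 0,"dy": 0,"dz": 0,"turn": 0},{"grip": -1,"dx": 0,"dy": 0,"dz": 0,"turn": 0},{"grip": -1,"dx": 0,"dy": 0,"dz": 0,"turn": 0}]'

```text
time: 3.03
eef_pos: [413.3, -128.0, 47.8]
orientation: [0.001, 0.685, 0.728, 0.002]
force: [-2.6, 1.5, 10.3]
grip_width: 57.7
```

Emit:
play_rows --plan '[{"grip": -1,"dx": 0,"dy": 0,"dz": 0,"turn": 0},{"grip": -1,"dx": 0,"dy": 0,"dz": 0,"turn": 0},{"grip": -1,"dx": 0,"dy": 0,"dz": 0.03,"turn": 0},{"grip": -1,"dx": 0,"dy": 0,"dz": 0.06,"turn": 0},{"grip": -1,"dx": 0,"dy": 0,"dz": 0.06,"turn": 0}]'

```text
time: 3.45
eef_pos: [414.9, -128.7, 98.6]
orientation: [0.003, 0.686, 0.728, 0.003]
force: [0.5, -0.7, -1.1]
grip_width: 58.1
```

```bash
python3 - <<'E'
from rig import env
import cv2,numpy as np
s=env.read_state();print(s['eef_pos'],s['orientation'],s['force'],s['grip_width'])
im,d=env.read_camera('wrist')
im2,_=env.read_camera('scene')
cv2.imwrite('pics/w2.png',np.hstack([im[:,:400],im2[60:,80:]] if 0 else [im[:,120:],cv2.resize(im2[60:300,80:340],None,fx=1.6,fy=1.6)[:384]]))
E
```

```text
[ 414.92617656 -128.69791666   98.57277514] [0.00250556 0.68557473 0.72799154 0.00305525] [ 0.54544672 -0.73003571 -1.12063439] 58.09027795754357
```

View pics/w2.png

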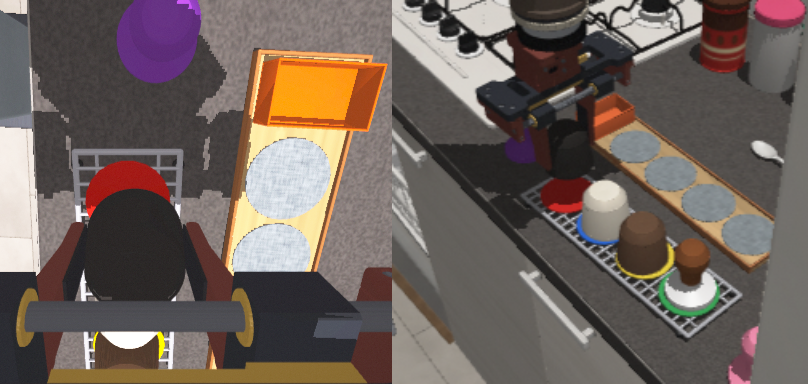

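The black cup is held and upright. Next I'll carry it to the right-hand pad.

Emit:
play_rows --plan '[{"grip": -1,"dx": 0,"dy": 0,"dz": 0.05,"turn": 0},{"grip": -1,"dx": 0.03,"dy": -0.02,"dz": 0.07,"turn": -0.022},{"grip": -1,"dx": 0.06,"dy": -0.055,"dz": 0.07,"turn": -0.022},{"grip": -1,"dx": 0.09,"dy": -0.09,"dz": 0.07,"turn": -0.022},{"grip": -1,"dx": 0.12,"dy": -0.13,"dz": 0.07,"turn": -0.022},{"grip": -1,"dx": 0.14,"dy": -0.17,"dz": 0.07,"turn": -0.022},{"grip": -1,"dx": 0.155,"dy": -0.21,"dz": 0.07,"turn": -0.022},{"grip": -1,"dx": 0.163,"dy": -0.247,"dz": 0.07,"turn": -0.022}]'

```text
time: 4.22
eef_pos: [545.3, -326.4, 149.8]
orientation: [0.001, 0.7, 0.714, 0.002]
force: [0.3, -0.3, -1.7]
grip_width: 57.5
```

Emit:
play_rows --plan '[{"grip": -1,"dx": 0,"dy": 0,"dz": 0,"turn": 0},{"grip": -1,"dx": 0,"dy": 0,"dz": 0,"turn": 0}]'

```text
time: 4.38
eef_pos: [544.0, -328.1, 147.3]
orientation: [-0.001, 0.701, 0.713, 0.001]
force: [0.5, 1.2, -2.2]
grip_width: 57.4
```

Emit:
play_rows --plan '[{"grip": -1,"dx": 0.002,"dy": 0.002,"dz": -0.04,"turn": 0},{"grip": -1,"dx": 0.002,"dy": 0.002,"dz": -0.08,"turn": 0},{"grip": -1,"dx": 0.002,"dy": 0.002,"dz": -0.11,"turn": 0},{"grip": -1,"dx": 0.002,"dy": 0.002,"dz": -0.122,"turn": 0},{"grip": -1,"dx": 0.002,"dy": 0.002,"dz": -0.124,"turn": 0},{"grip": -1,"dx": 0.002,"dy": 0.002,"dz": -0.124,"turn": 0}]'

```text
time: 4.88
eef_pos: [545.5, -325.6, 47.9]
orientation: [-0.001, 0.701, 0.713, 0.001]
force: [-0.3, 0.2, -1.0]
grip_width: 57.4
```

```bash
python3 - <<'E'
from rig import env
import cv2,numpy as np
s=env.read_state();print(s['eef_pos'],s['orientation'],s['force'],s['grip_width'])
im,d=env.read_camera('wrist')
im2,_=env.read_camera('top')
cv2.imwrite('pics/w3.png',np.hstack([im[:,120:],cv2.resize(im2[90:230,130:330],None,fx=2,fy=2)[:384]]) if 0 else im)
cv2.imwrite('pics/t3.png',cv2.resize(im2[90:230,130:330],None,fx=3,fy=3))
E
```

```text
[ 545.52810697 -325.63257968   47.8823664 ] [-0.00112831  0.70128556  0.71287839  0.00129832] [-0.33513154  0.16196502 -1.023693  ] 57.43339335025082
```

View pics/w3.png

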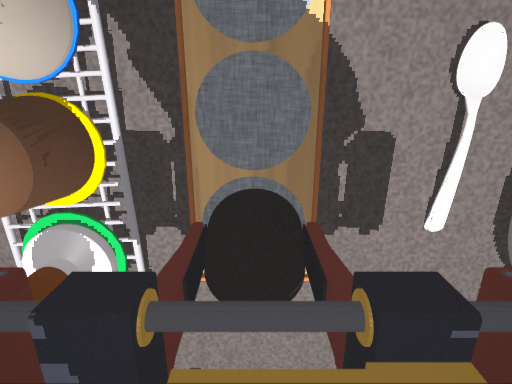

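View pics/t3.png

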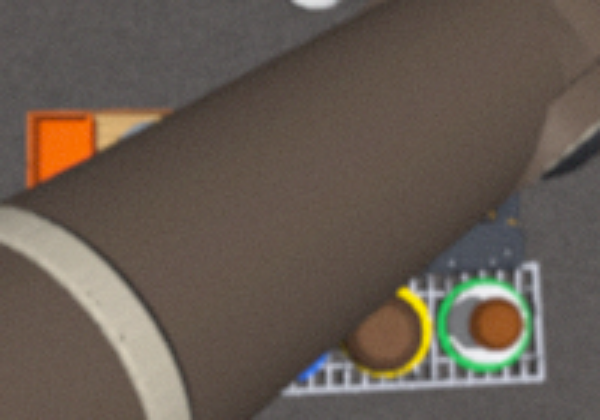

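The black cup is right over its pad. I'll lower it gently until it touches.

Emit:
play_rows --plan '[{"grip": -1,"dx": 0,"dy": -0.001,"dz": -0.004,"turn": 0},{"grip": -1,"dx": 0,"dy": -0.001,"dz": -0.007,"turn": 0},{"grip": -1,"dx": 0,"dy": -0.001,"dz": -0.008,"turn": 0},{"grip": -1,"dx": 0,"dy": -0.001,"dz": -0.008,"turn": 0}]'

```text
time: 5.32
eef_pos: [546.6, -327.4, 43.4]
orientation: [0.001, 0.701, 0.713, 0.002]
force: [0.4, -0.0, -0.8]
grip_width: 57.5
```

Emit:
play_rows --plan '[{"grip": -1,"dx": 0,"dy": 0,"dz": -0.003,"turn": 0},{"grip": -1,"dx": 0,"dy": 0,"dz": -0.003,"turn": 0},{"grip": -1,"dx": 0,"dy": 0,"dz": -0.003,"turn": 0}]'

```text
time: 5.57
eef_pos: [546.7, -327.6, 41.1]
orientation: [0.001, 0.701, 0.713, 0.002]
force: [1.2, -0.8, 0.8]
grip_width: 57.2
```

Emit:
play_rows --plan '[{"grip": -1,"dx": 0,"dy": 0,"dz": -0.0015,"turn": 0},{"grip": -1,"dx": 0,"dy": 0,"dz": -0.0015,"turn": 0},{"grip": 1,"dx": 0,"dy": 0,"dz": -0.0015,"turn": 0},{"grip": 1,"dx": 0,"dy": 0,"dz": -0.0015,"turn": 0},{"grip": 1,"dx": 0,"dy": 0,"dz": -0.0015,"turn": 0},{"grip": 1,"dx": 0,"dy": 0,"dz": -0.0015,"turn": 0},{"grip": 1,"dx": 0,"dy": 0,"dz": -0.0015,"turn": 0}]'

```text
time: 6.15
eef_pos: [546.6, -327.5, 39.7]
orientation: [0.001, 0.701, 0.713, 0.002]
force: [-0.6, 0.4, 0.4]
grip_width: 86.0
```

Emit:
play_rows --plan '[{"grip": 1,"dx": 0,"dy": 0,"dz": 0.04,"turn": 0},{"grip": 1,"dx": 0,"dy": 0,"dz": 0.09,"turn": 0},{"grip": 1,"dx": 0,"dy": 0,"dz": 0.12,"turn": 0},{"grip": 1,"dx": -0.035,"dy": 0.035,"dz": 0.125,"turn": 0.021},{"grip": 1,"dx": -0.07,"dy": 0.07,"dz": 0.125,"turn": 0.021},{"grip": 1,"dx": -0.105,"dy": 0.105,"dz": 0.125,"turn": 0.021},{"grip": 1,"dx": -0.14,"dy": 0.14,"dz": 0.125,"turn": 0.021},{"grip": 1,"dx": -0.1645,"dy": 0.157,"dz": 0.125,"turn": 0.021}]'

```text
time: 6.82
eef_pos: [412.3, -198.8, 139.1]
orientation: [-0.001, 0.686, 0.728, 0.002]
force: [0.1, -0.4, 0.8]
grip_width: 87.7
```

Emit:
play_rows --plan '[{"grip": 1,"dx": 0,"dy": 0,"dz": 0,"turn": 0}]'

```text
time: 6.9
eef_pos: [408.5, -195.9, 138.7]
orientation: [-0.003, 0.685, 0.728, 0.003]
force: [-0.1, 0.1, -0.3]
grip_width: 87.6
```

```bash
python3 - <<'E'
from rig import env
import cv2,numpy as np
s=env.read_state();print(s['eef_pos'],s['orientation'],s['force'],s['grip_width'])
im,d=env.read_camera('wrist')
im2,_=env.read_camera('scene')
cv2.imwrite('pics/w4.png',np.hstack([im[:,120:],cv2.resize(im2[60:300,80:340],None,fx=1.6,fy=1.6)[:384]]))
E
```

```text
[ 408.5200953  -195.94428816  138.70420398] [-0.00289079  0.68542365  0.72813406  0.0026161 ] [-0.13037399  0.13091611 -0.31992089] 87.55273778399122
```

View pics/w4.png

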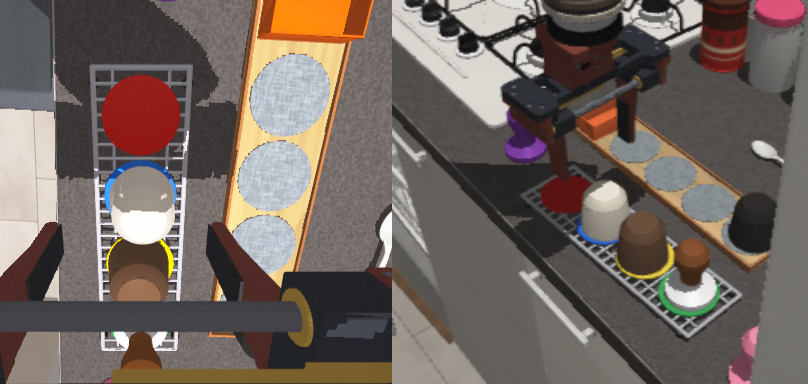

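Emit:
play_rows --plan '[{"grip": 1,"dx": 0.008,"dy": -0.0075,"dz": 0,"turn": 0},{"grip": 1,"dx": 0.008,"dy": -0.0075,"dz": 0,"turn": 0},{"grip": 1,"dx": 0.008,"dy": -0.0075,"dz": 0,"turn": 0}]'

```text
time: 7.25
eef_pos: [419.9, -205.6, 139.5]
orientation: [-0.0, 0.686, 0.728, 0.002]
force: [-0.5, 0.6, 1.1]
grip_width: 87.8
```

Emit:
play_rows --plan '[{"grip": 1,"dx": -0.006,"dy": 0.0045,"dz": -0.01,"turn": 0},{"grip": 1,"dx": -0.006,"dy": 0.0045,"dz": -0.02,"turn": 0},{"grip": 1,"dx": -0.006,"dy": 0.0045,"dz": -0.02,"turn": 0},{"grip": 1,"dx": -0.006,"dy": 0.0045,"dz": -0.02,"turn": 0}]'

```text
time: 7.58
eef_pos: [414.4, -201.9, 122.6]
orientation: [-0.001, 0.686, 0.728, 0.002]
force: [0.6, -0.1, -1.0]
grip_width: 87.5
```

Emit:
play_rows --plan '[{"grip": 1,"dx": 0,"dy": 0,"dz": -0.04,"turn": 0},{"grip": 1,"dx": 0,"dy": 0,"dz": -0.075,"turn": 0},{"grip": 1,"dx": 0,"dy": 0,"dz": -0.092,"turn": 0},{"grip": 1,"dx": 0,"dy": 0,"dz": -0.097,"turn": 0},{"grip": 1,"dx": 0,"dy": 0,"dz": -0.097,"turn": 0},{"grip": -1,"dx": 0,"dy": 0,"dz": -0.097,"turn": 0},{"grip": -1,"dx": 0,"dy": 0,"dz": -0.097,"turn": 0},{"grip": -1,"dx": 0,"dy": 0,"dz": -0.097,"turn": 0}]'

```text
time: 8.25
eef_pos: [415.2, -202.1, 46.0]
orientation: [-0.0, 0.686, 0.728, 0.002]
force: [-0.1, -0.3, -0.1]
grip_width: 71.4
```

Emit:
play_rows --plan '[{"grip": -1,"dx": 0,"dy": 0,"dz": 0,"turn": 0},{"grip": -1,"dx": 0,"dy": 0,"dz": 0,"turn": 0},{"grip": -1,"dx": 0,"dy": 0,"dz": 0,"turn": 0},{"grip": -1,"dx": 0,"dy": 0,"dz": 0,"turn": 0},{"grip": -1,"dx": 0,"dy": 0,"dz": 0,"turn": 0},{"grip": -1,"dx": 0,"dy": 0,"dz": 0,"turn": 0}]'

```text
time: 8.75
eef_pos: [415.8, -202.2, 46.7]
orientation: [0.0, 0.686, 0.728, 0.003]
force: [-0.1, 1.1, 8.1]
grip_width: 57.0
```

Emit:
play_rows --plan '[{"grip": -1,"dx": 0,"dy": 0,"dz": 0.03,"turn": 0},{"grip": -1,"dx": 0,"dy": 0,"dz": 0.075,"turn": 0},{"grip": -1,"dx": 0,"dy": 0,"dz": 0.11,"turn": 0},{"grip": -1,"dx": 0.025,"dy": -0.01,"dz": 0.12,"turn": -0.021},{"grip": -1,"dx": 0.065,"dy": -0.025,"dz": 0.12,"turn": -0.021},{"grip": -1,"dx": 0.105,"dy": -0.04,"dz": 0.12,"turn": -0.021},{"grip": -1,"dx": 0.14,"dy": -0.055,"dz": 0.12,"turn": -0.021},{"grip": -1,"dx": 0.161,"dy": -0.0615,"dz": 0.12,"turn": -0.021}]'

```text
time: 9.42
eef_pos: [547.3, -252.2, 142.7]
orientation: [0.001, 0.701, 0.714, 0.003]
force: [-0.3, 0.5, -0.6]
grip_width: 56.8
```

Emit:
play_rows --plan '[{"grip": -1,"dx": 0,"dy": 0,"dz": 0,"turn": 0},{"grip": -1,"dx": 0,"dy": 0,"dz": 0,"turn": 0},{"grip": -1,"dx": 0,"dy": 0,"dz": 0,"turn": 0}]'

```text
time: 9.67
eef_pos: [546.0, -252.0, 142.3]
orientation: [0.001, 0.701, 0.713, 0.003]
force: [-0.3, -0.2, -1.2]
grip_width: 57.3
```

Emit:
play_rows --plan '[{"grip": -1,"dx": -0.001,"dy": 0,"dz": -0.04,"turn": 0},{"grip": -1,"dx": -0.002,"dy": 0,"dz": -0.08,"turn": 0},{"grip": -1,"dx": -0.002,"dy": 0,"dz": -0.108,"turn": 0},{"grip": -1,"dx": -0.002,"dy": 0,"dz": -0.12,"turn": 0},{"grip": -1,"dx": -0.002,"dy": 0,"dz": -0.124,"turn": 0},{"grip": -1,"dx": -0.002,"dy": 0,"dz": -0.124,"turn": 0},{"grip": -1,"dx": -0.002,"dy": 0,"dz": -0.124,"turn": 0}]'

```text
time: 10.25
eef_pos: [544.8, -252.4, 44.5]
orientation: [0.001, 0.701, 0.713, 0.003]
force: [0.7, -0.5, -0.5]
grip_width: 57.2
```

Emit:
play_rows --plan '[{"grip": -1,"dx": 0,"dy": 0.001,"dz": -0.003,"turn": 0},{"grip": -1,"dx": 0,"dy": 0.001,"dz": -0.006,"turn": 0},{"grip": -1,"dx": 0,"dy": 0.001,"dz": -0.006,"turn": 0},{"grip": -1,"dx": 0,"dy": 0.001,"dz": -0.006,"turn": 0}]'

```text
time: 10.58
eef_pos: [545.0, -251.6, 40.0]
orientation: [0.001, 0.701, 0.713, 0.003]
force: [0.5, -0.4, -1.7]
grip_width: 57.1
```

Emit:
play_rows --plan '[{"grip": -1,"dx": 0,"dy": 0,"dz": -0.002,"turn": 0},{"grip": -1,"dx": 0,"dy": 0,"dz": -0.002,"turn": 0},{"grip": -1,"dx": 0,"dy": 0,"dz": -0.002,"turn": 0}]'

```text
time: 10.83
eef_pos: [545.1, -251.7, 39.7]
orientation: [0.001, 0.701, 0.713, 0.004]
force: [-4.5, 2.5, 12.1]
grip_width: 56.9
```

Contact is confirmed (12 N). I'll release and move to the brown cup at (420,-276).

Emit:
play_rows --plan '[{"grip": 1,"dx": 0,"dy": 0,"dz": 0,"turn": 0},{"grip": 1,"dx": 0,"dy": 0,"dz": 0,"turn": 0},{"grip": 1,"dx": 0,"dy": 0,"dz": 0,"turn": 0},{"grip": 1,"dx": 0,"dy": 0,"dz": 0,"turn": 0},{"grip": 1,"dx": 0,"dy": 0,"dz": 0,"turn": 0},{"grip": 1,"dx": 0,"dy": 0,"dz": 0.04,"turn": 0},{"grip": 1,"dx": 0,"dy": 0,"dz": 0.09,"turn": 0},{"grip": 1,"dx": 0,"dy": 0,"dz": 0.13,"turn": 0}]'

```text
time: 11.5
eef_pos: [544.8, -252.0, 145.2]
orientation: [0.001, 0.701, 0.713, 0.003]
force: [0.9, 0.5, 0.8]
grip_width: 87.7
```

Emit:
play_rows --plan '[{"grip": 1,"dx": -0.04,"dy": -0.01,"dz": 0,"turn": 0.021},{"grip": 1,"dx": -0.09,"dy": -0.02,"dz": 0,"turn": 0.021},{"grip": 1,"dx": -0.13,"dy": -0.03,"dz": -0.01,"turn": 0.021},{"grip": 1,"dx": -0.156,"dy": -0.03,"dz": -0.02,"turn": 0.021},{"grip": 1,"dx": -0.156,"dy": -0.03,"dz": -0.02,"turn": 0.021},{"grip": 1,"dx": -0.156,"dy": -0.03,"dz": -0.02,"turn": 0.021},{"grip": 1,"dx": -0.156,"dy": -0.03,"dz": -0.02,"turn": 0.021}]'

```text
time: 12.08
eef_pos: [421.2, -276.0, 129.5]
orientation: [0.002, 0.686, 0.728, 0.003]
force: [0.7, 0.2, 0.5]
grip_width: 88.1
```

```bash
python3 - <<'E'
from rig import env
import cv2,numpy as np
s=env.read_state();print(s['eef_pos'],s['orientation'],s['force'],s['grip_width'])
im,d=env.read_camera('wrist')
im2,_=env.read_camera('scene')
cv2.imwrite('pics/w5.png',np.hstack([im[:,120:],cv2.resize(im2[60:300,80:340],None,fx=1.6,fy=1.6)[:384]]))
E
```

```text
[ 421.21554952 -275.99525998  129.48862827] [0.00177702 0.68574844 0.72782891 0.00331477] [0.74289637 0.15308568 0.45012091] 88.09258990212653
```

View pics/w5.png

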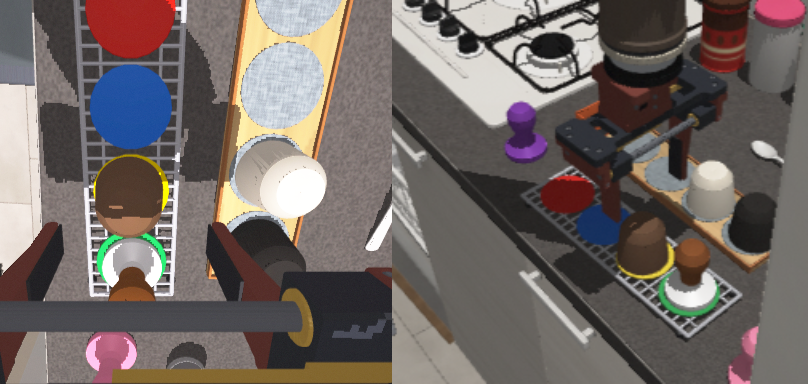

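Emit:
play_rows --plan '[{"grip": 1,"dx": -0.001,"dy": 0,"dz": -0.04,"turn": 0},{"grip": 1,"dx": -0.001,"dy": 0,"dz": -0.08,"turn": 0},{"grip": 1,"dx": -0.001,"dy": 0,"dz": -0.1,"turn": 0},{"grip": 1,"dx": -0.001,"dy": 0,"dz": -0.105,"turn": 0},{"grip": 1,"dx": -0.001,"dy": 0,"dz": -0.105,"turn": 0},{"grip": -1,"dx": -0.001,"dy": 0,"dz": -0.105,"turn": 0},{"grip": -1,"dx": -0.001,"dy": 0,"dz": -0.105,"turn": 0},{"grip": -1,"dx": -0.001,"dy": 0,"dz": -0.105,"turn": 0}]'

```text
time: 12.85
eef_pos: [421.6, -276.3, 46.5]
orientation: [0.003, 0.685, 0.728, 0.003]
force: [0.3, 0.7, 0.7]
grip_width: 71.3
```

Emit:
play_rows --plan '[{"grip": -1,"dx": 0,"dy": 0,"dz": 0,"turn": 0},{"grip": -1,"dx": 0,"dy": 0,"dz": 0,"turn": 0},{"grip": -1,"dx": 0,"dy": 0,"dz": 0,"turn": 0},{"grip": -1,"dx": 0,"dy": 0,"dz": 0,"turn": 0},{"grip": -1,"dx": 0,"dy": 0,"dz": 0,"turn": 0},{"grip": -1,"dx": 0,"dy": 0,"dz": 0,"turn": 0}]'

```text
time: 13.35
eef_pos: [422.1, -276.5, 47.3]
orientation: [0.003, 0.685, 0.728, 0.004]
force: [-1.6, 1.2, 7.6]
grip_width: 57.3
```

Emit:
play_rows --plan '[{"grip": -1,"dx": 0,"dy": 0,"dz": 0.03,"turn": 0},{"grip": -1,"dx": 0,"dy": 0,"dz": 0.075,"turn": 0},{"grip": -1,"dx": 0,"dy": 0,"dz": 0.11,"turn": 0},{"grip": -1,"dx": 0.02,"dy": 0.02,"dz": 0.12,"turn": -0.021},{"grip": -1,"dx": 0.05,"dy": 0.045,"dz": 0.12,"turn": -0.021},{"grip": -1,"dx": 0.085,"dy": 0.075,"dz": 0.12,"turn": -0.021},{"grip": -1,"dx": 0.12,"dy": 0.1,"dz": 0.12,"turn": -0.021},{"grip": -1,"dx": 0.145,"dy": 0.12,"dz": 0.12,"turn": -0.021}]'

```text
time: 14.02
eef_pos: [540.5, -177.8, 143.5]
orientation: [0.004, 0.7, 0.714, 0.005]
force: [0.2, -0.3, -1.3]
grip_width: 57.3
```

Emit:
play_rows --plan '[{"grip": -1,"dx": 0,"dy": 0,"dz": 0,"turn": 0},{"grip": -1,"dx": 0,"dy": 0,"dz": 0,"turn": 0},{"grip": -1,"dx": 0,"dy": 0,"dz": 0,"turn": 0}]'

```text
time: 14.27
eef_pos: [539.6, -178.3, 143.3]
orientation: [0.003, 0.7, 0.714, 0.004]
force: [-0.0, -0.8, -1.5]
grip_width: 57.1
```

Emit:
play_rows --plan '[{"grip": -1,"dx": 0.003,"dy": 0.001,"dz": -0.04,"turn": 0},{"grip": -1,"dx": 0.005,"dy": 0.001,"dz": -0.08,"turn": 0},{"grip": -1,"dx": 0.005,"dy": 0.001,"dz": -0.108,"turn": 0},{"grip": -1,"dx": 0.005,"dy": 0.001,"dz": -0.12,"turn": 0},{"grip": -1,"dx": 0.005,"dy": 0.001,"dz": -0.125,"turn": 0},{"grip": -1,"dx": 0.005,"dy": 0.001,"dz": -0.125,"turn": 0},{"grip": -1,"dx": 0.005,"dy": 0.001,"dz": -0.125,"turn": 0}]'

```text
time: 14.85
eef_pos: [543.9, -178.5, 44.5]
orientation: [0.004, 0.7, 0.714, 0.004]
force: [-0.2, -0.5, -1.3]
grip_width: 57.4
```

Emit:
play_rows --plan '[{"grip": -1,"dx": 0,"dy": 0,"dz": -0.003,"turn": 0},{"grip": -1,"dx": 0,"dy": 0,"dz": -0.005,"turn": 0},{"grip": -1,"dx": 0,"dy": 0,"dz": -0.005,"turn": 0},{"grip": -1,"dx": 0,"dy": 0,"dz": -0.005,"turn": 0}]'

```text
time: 15.18
eef_pos: [544.1, -178.4, 40.9]
orientation: [0.004, 0.7, 0.714, 0.005]
force: [0.6, -0.2, -1.1]
grip_width: 57.6
```

Emit:
play_rows --plan '[{"grip": -1,"dx": 0,"dy": 0.001,"dz": -0.002,"turn": 0},{"grip": -1,"dx": 0,"dy": 0.001,"dz": -0.002,"turn": 0},{"grip": -1,"dx": 0,"dy": 0.001,"dz": -0.002,"turn": 0}]'

```text
time: 15.43
eef_pos: [544.4, -178.2, 40.3]
orientation: [0.005, 0.7, 0.714, 0.005]
force: [-2.6, -1.6, 8.6]
grip_width: 57.5
```

Contact. I'll release and rise.

Emit:
play_rows --plan '[{"grip": 1,"dx": 0,"dy": 0,"dz": 0,"turn": 0},{"grip": 1,"dx": 0,"dy": 0,"dz": 0,"turn": 0},{"grip": 1,"dx": 0,"dy": 0,"dz": 0,"turn": 0},{"grip": 1,"dx": 0,"dy": 0,"dz": 0,"turn": 0},{"grip": 1,"dx": 0,"dy": 0,"dz": 0,"turn": 0},{"grip": 1,"dx": 0,"dy": 0,"dz": 0.04,"turn": 0},{"grip": 1,"dx": 0,"dy": 0,"dz": 0.09,"turn": 0},{"grip": 1,"dx": 0,"dy": 0,"dz": 0.13,"turn": 0}]'

```text
time: 16.1
eef_pos: [544.0, -178.6, 145.8]
orientation: [0.005, 0.7, 0.714, 0.004]
force: [1.1, -0.5, 0.7]
grip_width: 88.0
```

Emit:
play_rows --plan '[{"grip": 1,"dx": -0.03,"dy": -0.04,"dz": 0.005,"turn": 0.021},{"grip": 1,"dx": -0.06,"dy": -0.085,"dz": 0.005,"turn": 0.021},{"grip": 1,"dx": -0.09,"dy": -0.13,"dz": 0.005,"turn": 0.021},{"grip": 1,"dx": -0.12,"dy": -0.17,"dz": 0.005,"turn": 0.021},{"grip": 1,"dx": -0.14,"dy": -0.2,"dz": 0.005,"turn": 0.021},{"grip": 1,"dx": -0.15,"dy": -0.214,"dz": 0.005,"turn": 0.021},{"grip": 1,"dx": -0.15,"dy": -0.214,"dz": 0,"turn": 0.021},{"grip": 1,"dx": -0.15,"dy": -0.214,"dz": 0,"turn": 0.021}]'

```text
time: 16.77
eef_pos: [423.6, -349.7, 145.1]
orientation: [0.004, 0.686, 0.728, 0.004]
force: [1.1, 0.3, 0.4]
grip_width: 87.9
```

Emit:
play_rows --plan '[{"grip": 1,"dx": 0,"dy": 0,"dz": 0,"turn": 0}]'

```text
time: 16.85
eef_pos: [424.5, -348.4, 144.7]
orientation: [0.004, 0.685, 0.728, 0.005]
force: [-0.0, -0.7, -0.2]
grip_width: 88.0
```

```bash
python3 - <<'E'
from rig import env
import cv2,numpy as np
s=env.read_state();print(s['eef_pos'],s['orientation'],s['force'],s['grip_width'],s['qpos'])
im,d=env.read_camera('wrist')
im2,_=env.read_camera('scene')
cv2.imwrite('pics/w6.png',np.hstack([im[:,120:],cv2.resize(im2[60:300,80:340],None,fx=1.6,fy=1.6)[:384]]))
E
```

```text
[ 424.46561693 -348.36842228  144.65333129] [0.00357223 0.68537865 0.72816226 0.00480284] [-0.03263999 -0.7490947  -0.24256836] 88.0236756133852 [ 0.10009747  0.44442317  0.66262711  1.92542835 -0.36197853  0.88225094
  1.00838011]
```

View pics/w6.png

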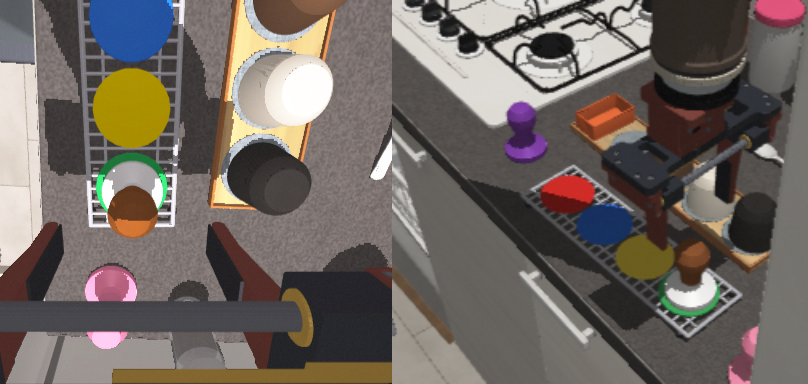

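Emit:
play_rows --plan '[{"grip": 1,"dx": 0,"dy": -0.002,"dz": -0.04,"turn": 0},{"grip": 1,"dx": 0,"dy": -0.002,"dz": -0.075,"turn": 0},{"grip": 1,"dx": 0,"dy": -0.002,"dz": -0.094,"turn": 0},{"grip": 1,"dx": 0,"dy": -0.002,"dz": -0.0995,"turn": 0},{"grip": 1,"dx": 0,"dy": -0.002,"dz": -0.0995,"turn": 0},{"grip": -1,"dx": 0,"dy": -0.002,"dz": -0.0995,"turn": 0},{"grip": -1,"dx": 0,"dy": -0.002,"dz": -0.0995,"turn": 0},{"grip": -1,"dx": 0,"dy": -0.002,"dz": -0.0995,"turn": 0}]' --squeeze 30

```text
time: 17.62
eef_pos: [425.5, -350.1, 66.3]
orientation: [0.005, 0.685, 0.729, 0.005]
force: [-0.2, -0.2, 0.8]
grip_width: 71.1
```

Emit:
play_rows --plan '[{"grip": -1,"dx": 0,"dy": 0,"dz": 0,"turn": 0},{"grip": -1,"dx": 0,"dy": 0,"dz": 0,"turn": 0},{"grip": -1,"dx": 0,"dy": 0,"dz": 0,"turn": 0},{"grip": -1,"dx": 0,"dy": 0,"dz": 0,"turn": 0},{"grip": -1,"dx": 0,"dy": 0,"dz": 0,"turn": 0},{"grip": -1,"dx": 0,"dy": 0,"dz": 0,"turn": 0},{"grip": -1,"dx": 0,"dy": 0,"dz": 0,"turn": 0},{"grip": -1,"dx": 0,"dy": 0,"dz": 0,"turn": 0}]'

```text
time: 18.28
eef_pos: [424.8, -350.2, 66.7]
orientation: [0.004, 0.685, 0.728, 0.005]
force: [-3.6, 0.6, 6.7]
grip_width: 47.2
```

Emit:
play_rows --plan '[{"grip": -1,"dx": 0,"dy": 0,"dz": 0.01,"turn": 0},{"grip": -1,"dx": 0,"dy": 0,"dz": 0.025,"turn": 0},{"grip": -1,"dx": 0,"dy": 0,"dz": 0.035,"turn": 0},{"grip": -1,"dx": 0,"dy": 0,"dz": 0.035,"turn": 0},{"grip": -1,"dx": 0,"dy": 0,"dz": 0.035,"turn": 0}]'

```text
time: 18.7
eef_pos: [425.4, -350.3, 95.4]
orientation: [0.005, 0.685, 0.729, 0.005]
force: [0.0, -0.2, -3.5]
grip_width: 47.4
```

```bash
python3 - <<'E'
from rig import env
import cv2,numpy as np
s=env.read_state();print(s['eef_pos'],s['orientation'],s['force'],s['grip_width'])
im,d=env.read_camera('wrist')
im2,_=env.read_camera('scene')
cv2.imwrite('pics/w7.png',np.hstack([im[:,120:],cv2.resize(im2[60:300,80:340],None,fx=1.6,fy=1.6)[:384]]))
E
```

```text
[ 425.40876406 -350.32031154   95.44727852] [0.00503337 0.68488423 0.72861595 0.00520101] [ 0.0104064  -0.18857266 -3.49161045] 47.35321683794514
```

View pics/w7.png

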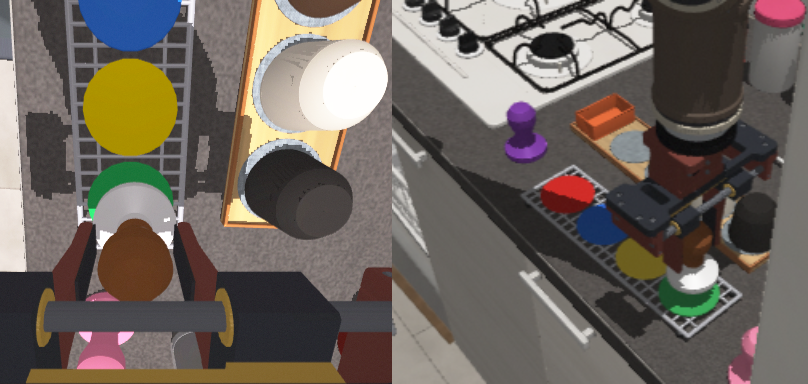

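Emit:
play_rows --plan '[{"grip": -1,"dx": 0,"dy": 0.02,"dz": 0.03,"turn": 0},{"grip": -1,"dx": 0.005,"dy": 0.05,"dz": 0.06,"turn": -0.021},{"grip": -1,"dx": 0.025,"dy": 0.09,"dz": 0.068,"turn": -0.021},{"grip": -1,"dx": 0.05,"dy": 0.13,"dz": 0.068,"turn": -0.021},{"grip": -1,"dx": 0.075,"dy": 0.17,"dz": 0.068,"turn": -0.021},{"grip": -1,"dx": 0.1,"dy": 0.21,"dz": 0.068,"turn": -0.021},{"grip": -1,"dx": 0.12,"dy": 0.25,"dz": 0.068,"turn": -0.021},{"grip": -1,"dx": 0.138,"dy": 0.285,"dz": 0.068,"turn": -0.021}]'

```text
time: 19.47
eef_pos: [536.0, -119.1, 148.5]
orientation: [0.004, 0.7, 0.715, 0.005]
force: [0.4, -0.4, -3.2]
grip_width: 47.5
```

Emit:
play_rows --plan '[{"grip": -1,"dx": 0.003,"dy": 0.01,"dz": 0,"turn": 0},{"grip": -1,"dx": 0.003,"dy": 0.01,"dz": 0,"turn": 0},{"grip": -1,"dx": 0.003,"dy": 0.01,"dz": 0,"turn": 0},{"grip": -1,"dx": 0.003,"dy": 0.01,"dz": 0,"turn": 0}]'

```text
time: 19.8
eef_pos: [537.6, -112.5, 148.3]
orientation: [0.004, 0.7, 0.714, 0.004]
force: [-0.3, 0.2, -3.6]
grip_width: 47.4
```

Emit:
play_rows --plan '[{"grip": -1,"dx": 0.0055,"dy": 0.0125,"dz": -0.01,"turn": 0},{"grip": -1,"dx": 0.0055,"dy": 0.0125,"dz": -0.04,"turn": 0},{"grip": -1,"dx": 0.0055,"dy": 0.0125,"dz": -0.07,"turn": 0},{"grip": -1,"dx": 0.0055,"dy": 0.0125,"dz": -0.095,"turn": 0},{"grip": -1,"dx": 0.0055,"dy": 0.0125,"dz": -0.105,"turn": 0},{"grip": -1,"dx": 0.0055,"dy": 0.0125,"dz": -0.105,"turn": 0},{"grip": -1,"dx": 0.0055,"dy": 0.0125,"dz": -0.105,"turn": 0}]'

```text
time: 20.38
eef_pos: [541.9, -103.2, 64.3]
orientation: [0.004, 0.701, 0.714, 0.004]
force: [0.3, 0.8, -3.6]
grip_width: 47.0
```

```bash
python3 - <<'E'
from rig import env
import cv2,numpy as np
s=env.read_state();print(s['eef_pos'],s['orientation'],s['force'],s['grip_width'])
im,d=env.read_camera('wrist')
im2,_=env.read_camera('scene')
cv2.imwrite('pics/w8.png',np.hstack([im[:,120:],cv2.resize(im2[60:300,80:340],None,fx=1.6,fy=1.6)[:384]]))
E
```

```text
[ 541.89846748 -103.18249991   64.33674627] [0.00381978 0.70056228 0.71356923 0.00410439] [ 0.34912021  0.7883135  -3.5528606 ] 47.02814867675704
```

View pics/w8.png

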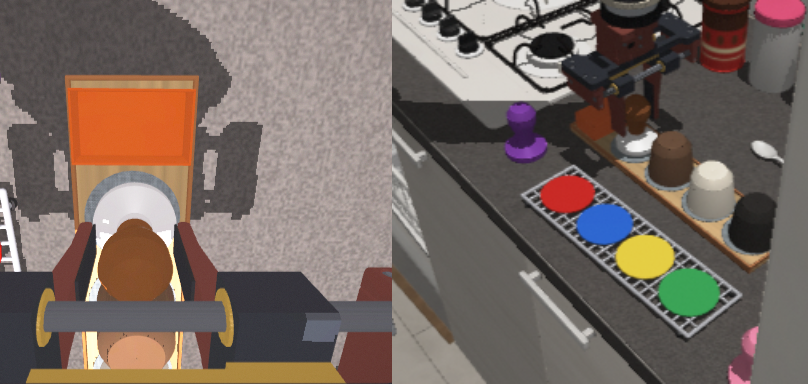

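Emit:
play_rows --plan '[{"grip": -1,"dx": 0,"dy": 0,"dz": -0.003,"turn": 0},{"grip": -1,"dx": 0,"dy": 0,"dz": -0.006,"turn": 0},{"grip": -1,"dx": 0,"dy": 0,"dz": -0.006,"turn": 0},{"grip": -1,"dx": 0,"dy": 0,"dz": -0.006,"turn": 0}]'

```text
time: 20.82
eef_pos: [542.9, -102.9, 60.8]
orientation: [0.005, 0.7, 0.714, 0.005]
force: [0.1, -0.8, -3.8]
grip_width: 47.6
```

Emit:
play_rows --plan '[{"grip": -1,"dx": -0.001,"dy": 0,"dz": -0.0025,"turn": 0},{"grip": -1,"dx": -0.001,"dy": 0,"dz": -0.0025,"turn": 0},{"grip": -1,"dx": -0.001,"dy": 0,"dz": -0.0025,"turn": 0}]'

```text
time: 21.07
eef_pos: [542.8, -103.0, 59.7]
orientation: [0.005, 0.7, 0.714, 0.006]
force: [-0.7, 0.7, 5.8]
grip_width: 47.0
```

Contact. I'll release, rise and back off.

Emit:
play_rows --plan '[{"grip": 1,"dx": 0,"dy": 0,"dz": 0,"turn": 0},{"grip": 1,"dx": 0,"dy": 0,"dz": 0,"turn": 0},{"grip": 1,"dx": 0,"dy": 0,"dz": 0,"turn": 0},{"grip": 1,"dx": 0,"dy": 0,"dz": 0,"turn": 0},{"grip": 1,"dx": 0,"dy": 0,"dz": 0,"turn": 0},{"grip": 1,"dx": 0,"dy": 0,"dz": 0,"turn": 0},{"grip": 1,"dx": 0,"dy": 0,"dz": 0.05,"turn": 0},{"grip": 1,"dx": 0,"dy": 0,"dz": 0.1,"turn": 0}]'

```text
time: 21.73
eef_pos: [541.0, -102.9, 138.7]
orientation: [0.003, 0.7, 0.714, 0.004]
force: [0.7, 0.3, 0.3]
grip_width: 87.7
```

Emit:
play_rows --plan '[{"grip": 1,"dx": 0,"dy": 0,"dz": 0.06,"turn": 0},{"grip": 1,"dx": -0.05,"dy": 0.05,"dz": 0.1,"turn": 0},{"grip": 1,"dx": -0.1,"dy": 0.1,"dz": 0.1,"turn": 0},{"grip": 1,"dx": -0.15,"dy": 0.15,"dz": 0.1,"turn": 0},{"grip": 1,"dx": -0.18,"dy": 0.2,"dz": 0.1,"turn": 0},{"grip": 1,"dx": -0.18,"dy": 0.25,"dz": 0.1,"turn": 0},{"grip": 1,"dx": -0.18,"dy": 0.3,"dz": 0.1,"turn": 0},{"grip": 1,"dx": -0.18,"dy": 0.35,"dz": 0.1,"turn": 0}]'

```text
time: 22.4
eef_pos: [400.5, 134.5, 219.0]
orientation: [0.003, 0.701, 0.714, 0.004]
force: [1.6, -0.5, -0.3]
grip_width: 87.8
```

Emit:
play_rows --plan '[{"grip": 1,"dx": -0.03,"dy": 0.05,"dz": 0,"turn": 0},{"grip": 1,"dx": -0.05,"dy": 0.1,"dz": 0,"turn": 0},{"grip": 1,"dx": -0.05,"dy": 0.15,"dz": 0,"turn": 0},{"grip": 1,"dx": -0.05,"dy": 0.18,"dz": 0,"turn": 0},{"grip": 1,"dx": -0.05,"dy": 0.18,"dz": 0,"turn": 0},{"grip": 1,"dx": -0.05,"dy": 0.18,"dz": 0,"turn": 0}]'

```text
time: 22.9
eef_pos: [360.1, 279.6, 218.6]
orientation: [0.003, 0.7, 0.715, 0.004]
force: [-0.3, -1.1, 0.3]
grip_width: 87.7
```

```bash
python3 - <<'E'
from rig import env
from h import *
s=env.read_state();print(s['time'],s['eef_pos'],s['force'])
im,_=env.read_camera('top');i2,_=env.read_camera('scene')
a=rect(im,env.get_calibration('top'),480,620,-400,0,8);b=rect(i2,env.get_calibration('scene'),480,620,-400,0,8)
cv2.imwrite('pics/f.png',np.vstack([a,b]));cv2.imwrite('pics/ft.png',im)
E
```

```text
22.9 [360.09674451 279.57769372 218.64882983] [-0.2873941  -1.08616279  0.32450868]
```

View pics/f.png

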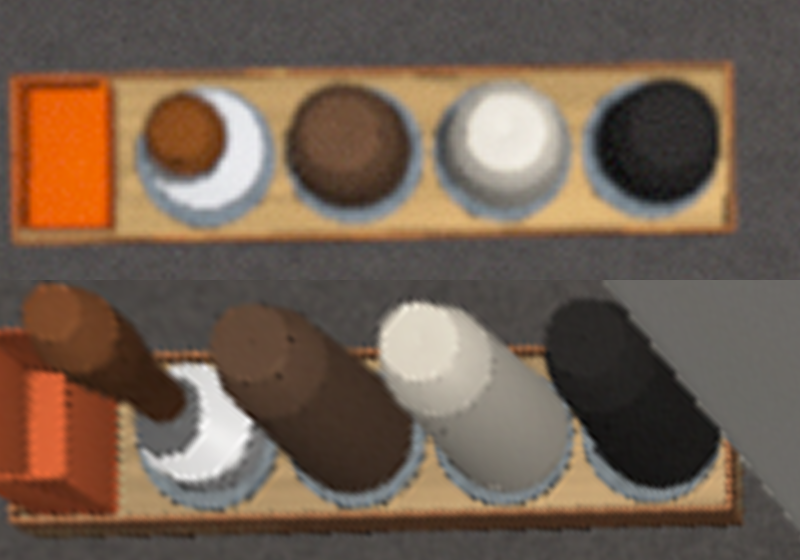

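View pics/ft.png

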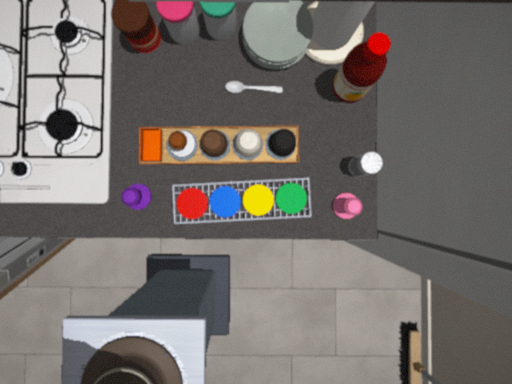

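```bash
python3 -c "
from rig import env
print(env.sign_off())"
```

```text
the job is handed in; nothing more can be done
None
```

The three cups and the tamper now stand on the tray in reverse order, and I handed the job in at about 23 s of the 83 s allowed. From the left pad to the right pad they are tamper, brown cup, cream cup, black cup. `sign_off()` gives no verdict, so I don't have the official result.

- **Positions:** in the last top and scene pictures, all four stand upright and released on their own pads. I judged the offsets by eye from the gaps at the pad edges. Each is about 2–4 mm too far back (away from the robot), and along the row the gaps showed no larger offset. The limit is 12 mm.
- **Put-downs:** the cream cup, brown cup and tamper each showed clear contact force before I opened the gripper. The black cup's reading was only about 1 N, close to the noise, so its contact was less certain. The pictures show it standing properly.
- **Other things:** the pink and purple tampers and the orange box look unmoved. The arm ended open and clear of everything.
- **Disagreements:** the measured tool position wandered by about 2 mm, and by up to 7 mm when a move stopped abruptly. I corrected for that before each descent. No checks failed.

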